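Free a jammed stone polisher and hold its recessed reset button

ROBOT

A 7-joint arm with a two-finger parallel gripper is mounted at the origin on a cart in front of the work surface, level with it; the furniture and walls round the work are solid. World frame = base frame: x ahead of the robot, y to its left, z up, the work surface at z = 0. Lengths are in m, angles in degrees, forces in N, time in s.
With the tool pointing down it reaches from about 0.425 to 0.975 m from the base axis. Payload 16.7 kg.
Tool frame: the origin (TCP) lies midway between the tips of the shut fingers; the grasp point (between the pads) lies 19 mm behind it; z points along the fingers, y is the line along which they close (so a half turn about z gives the same grasp; the last joint's range is limited). The gripper opens to 85 mm and grips with 20 to 120 N. Pads are 22 mm wide; open, the fingers measure 114 mm over their backs; the gripper's body (76 mm by 85 mm) begins 54 mm behind the grasp point. The pads swing forward as they close: fully open they stand 13 mm farther back than shut.
Start: joints at [65.117, 24.414, 4.234, 92.017, -1.954, 63.644, -3.845], TCP at [0.19, -0.648, 0.231] pointing down, gripper open.
Joint ranges: [-163.25, 163.25], [-28.42, 122.38], [-70.27, 78.77], [12.13, 141.07], [-58.53, 238.53], [9.26, 117.41], [-156.51, 156.51]. Speed limits (degrees/s): [108.29, 108.29, 136.94, 136.94, 172.46, 172.46, 172.46].

INTERFACE

Orientations are given as a 3x3 rotation matrix whose columns are the frame's x, y, z axes.
In Python, from cell import manip gives the robot as it stands.
- The arm moves only by the tool send_rows, never from a script. Its argument "motion" is a list that holds one entry, the list of rows, each a list of 4 numbers: the shift along the tool's x, y, z as a fraction of full scale, then the turn about the tool's z as a fraction of full scale. A call has 1 to 20 rows; each row shifts and turns the commanded pose from where the row before left it, along the tool's axes as they then stand; what a row does not reach is not made up. Full scale, the value 1, is 30 mm for a shift and 0.15 rad for a turn. A row lasts 1/8 s, in which the tool goes at most 62.5 mm and 10.7 degrees, less where a joint would pass 70% of its speed; a pose out of reach is approached as far as the arm can. A call with a number of a shift or a turn outside -1 to 1 is refused whole. A call with a gripper value outside its range is refused whole. "grip" is the opening, from 0 (shut) to 1 (fully open), set as the call begins (left out, the last holds). The fingers move at their own pace and stop on an object; "grip_force" is the grip in N (left out, the last holds). Time passes only in rows, so rows that do not move let the fingers close. It gives the time, the measured TCP pose, the force, the opening and the grip force at its end, in the units of the state.
- manip.read_state(): the state, without advancing time (a new reading comes with each control period).
- manip.capture(name): name is "scene" or "top" or "wrist"; returns a dict with "img" (400x640x3 uint8, blue, green, red), "fovy" (degrees; the focal length in pixels is half the picture's height over the tangent of half this angle, whatever the lens; pixels are square), "cx", "cy" (the principal point, pixels), "extrinsics" (4x4, takes a point from world to camera coordinates); the wrist camera has in their place "tool_from_camera" (4x4, takes a point from camera to tool coordinates, whose origin is the TCP and whose axes are the flange's). Camera axes: x right, y up, looking along -z (the intrinsics and any distortion apply to the point x, -y, -z); pixel columns grow to the right and rows downward; lengths in m; the calibration is good to about 2 mm. A picture is of the moment at which its call begins: read the wrist's pose just before it. There is no depth.
- manip.close_job(): hands the job in; it is judged then, once.
The state is a dict: "clock": time; "qpos": joint angles; "joint_velocities": joint speeds; "joint_torque": joint torques, N m; "eef_pos": TCP position; "orientation": TCP orientation; "contact_force": force on the tool from outside, world axes, zero at the start; "wrist_torque": the same for the moment, N m; "width": opening from 0.0 (shut) to 1.0 (fully open); "grasp_force": force on a finger pad.
Only numpy, scipy, OpenCV 4.12 (cv2) and the standard library are available. Lean on these libraries where they do the work, as an engineer would, in place of code of your own. Each camera call takes 0.05 s, during which the arm holds its last target. There are 200 camera calls.

TASK

The stone polisher has jammed: lift the wooden-handled rod out of its stand, stir the stones in the bowl round in wide turns with it until all of them have clearly shifted, then reach the rod's tip through the round hole in the machine's control housing, press the recessed reset button fully down without ramming it, and keep it pressed. The program finishes while still gripping the rod and holding the button down. Touch the machine and the stones with the rod only, keep all the stones in the bowl, and leave the jars and the loupe where they are.

Things in the scene. Friction and masses are not known exactly. Their poses are not given: they have to be found in the camera images.
- polisher: bench stone polisher, fixed on the desk: grey plinth 146 x 250 mm, 26 mm high; open steel bowl on its +y end; white control housing 110 (x) x 80 (y) mm, top 76 mm above the desk, on its -y end. Housing top: a round hole with thin dark rim (the aperture, towards -x) and 45 mm away a black dial, 26 mm wide, 12 mm high, of no use. Origin on the desk under the plinth's centre, z up
- bowl_in (a point): centre of the bowl's flat inner floor, 30 mm above the desk. Bowl inner radius 43 mm at the floor, rim 41 mm above the floor, wall 3 mm; axes as the polisher's
- aperture (a point): centre of the mouth of the round hole in the top of the control housing, 76 mm above the desk: vertical bore 20 mm in diameter with a 2 mm chamfer, nothing in it but the button, whose flat grey top (17 mm in diameter) lies 20 mm below the mouth
- reset_button (a joint): travel of the recessed spring button in m: 0 released, 0.006 fully down at its stop (moves straight down). 2 N starts it, 5 N holds it fully down; it springs back when let go
- rod_stand: dark wooden block 60 x 60 x 55 mm, fixed to the desk, with a vertical bore 11.5 mm in diameter and 43 mm deep in its top, in which the rod stands; origin under its centre on the desk
- rod: straight stirring rod 180 mm long, about 60 g, standing upright in the stand, its tip 12 mm above the desk: steel shank 9 mm in diameter from the tip to 110 mm, round light-wood handle 14 mm in diameter from 110 to 180 mm. Origin at the centre of the tip, z along the rod to the handle. Raise it over 43 mm to leave the stand
- rod_tip (a point): centre of the rod's blunt lower end
- rod_grip (a point): middle of the rod's handle, on its axis, 145 mm above the tip (157 mm above the desk at the start)
- stone_0: one of five equal-looking grey marble stones in the bowl, a faceted drum 18 to 20 mm wide and 14 mm high, 15 g; origin at the centre of its underside. They start in a ring about 26 mm from the bowl's axis, its centre free; stones pushed to the wall are swept along only by a rod going round 25 to 30 mm from the axis, best moved out between two stones: one pinned against the wall jams it and skews the rod in the grip
- stone_1: one of five equal-looking grey marble stones in the bowl, a faceted drum 18 to 20 mm wide and 14 mm high, 15 g; origin at the centre of its underside. They start in a ring about 26 mm from the bowl's axis, its centre free; stones pushed to the wall are swept along only by a rod going round 25 to 30 mm from the axis, best moved out between two stones: one pinned against the wall jams it and skews the rod in the grip
- stone_2: one of five equal-looking grey marble stones in the bowl, a faceted drum 18 to 20 mm wide and 14 mm high, 15 g; origin at the centre of its underside. They start in a ring about 26 mm from the bowl's axis, its centre free; stones pushed to the wall are swept along only by a rod going round 25 to 30 mm from the axis, best moved out between two stones: one pinned against the wall jams it and skews the rod in the grip
- stone_3: one of five equal-looking grey marble stones in the bowl, a faceted drum 18 to 20 mm wide and 14 mm high, 15 g; origin at the centre of its underside. They start in a ring about 26 mm from the bowl's axis, its centre free; stones pushed to the wall are swept along only by a rod going round 25 to 30 mm from the axis, best moved out between two stones: one pinned against the wall jams it and skews the rod in the grip
- stone_4: one of five equal-looking grey marble stones in the bowl, a faceted drum 18 to 20 mm wide and 14 mm high, 15 g; origin at the centre of its underside. They start in a ring about 26 mm from the bowl's axis, its centre free; stones pushed to the wall are swept along only by a rod going round 25 to 30 mm from the axis, best moved out between two stones: one pinned against the wall jams it and skews the rod in the grip
- stone_jar_1: screw-cap jar, 39 mm wide, 43 mm high, standing on the desk; origin at the centre of its underside; leave alone
- stone_jar_2: another such jar, 39 mm wide, 43 mm high; origin at the centre of its underside; leave alone
- loupe: folded loupe, 27 x 44 x 14 mm, lying on the desk; origin at the centre of its underside; leave alone
Mind the look-alikes: they are no part of the job. Of the things that look like the rod_stand, the smallest one is meant.

How it is judged (in metres and radians):
On the way, in this order (a step that is already met when the one before it is completed fails the run):
1. the gripped rod is out of its stand (contact force between the fingers and rod above 1 N and z of rod_tip in the frame of rod_stand above 0.058 m), for 0.1 s.
2. with the gripped rod's tip inside the bowl, at least four of the five stones are more than 15 mm from where they lay (contact force between the fingers and rod above 1 N and horizontal distance between rod_tip and bowl_in below 0.045 m and z of rod_tip in the frame of bowl_in below 0.025 m and (distance of each of stone_0, stone_1, stone_2, stone_3 from where it was at the start of the episode above 0.015 m or distance of each of stone_0, stone_1, stone_2, stone_4 from where it was at the start of the episode above 0.015 m or distance of each of stone_0, stone_1, stone_3, stone_4 from where it was at the start of the episode above 0.015 m or distance of each of stone_0, stone_2, stone_3, stone_4 from where it was at the start of the episode above 0.015 m or distance of each of stone_1, stone_2, stone_3, stone_4 from where it was at the start of the episode above 0.015 m)), for 0.1 s.
3. the gripped rod, through the hole, has pressed the button down (contact force between the fingers and rod above 1 N and value of joint reset_button above 0.0045 m and horizontal distance between rod_tip and aperture below 0.01 m and z of rod_tip in the frame of aperture below -0.018 m and contact force between rod and polisher above 1 N), for 0.3 s.
At the end, for the whole second after the job is handed in: The rod, gripped by the fingers and within 0.35 rad of upright, stands in the hole (tip within 10 mm of its axis and over 18 mm below its mouth) and holds the button at least 4.5 mm of its 6 mm down with more than 1 N; all stones are in the bowl; jars and loupe within 20 mm of where they were (all of step 3 and distance between each of stone_0, stone_1, stone_2, stone_3, stone_4 and bowl_in below 0.062 m and angle between rod's own z axis and vertical below 0.35 rad and distance of each of stone_jar_1, stone_jar_2, loupe from where it was at the start of the episode below 0.02 m); the arm keeps its last pose, push and grip.
It fails at once if a stone leaves the bowl (distance between any of stone_0, stone_1, stone_2, stone_3, stone_4 and bowl_in above 0.062 m).
It fails at once if the fingers or the arm touch the machine or a stone (contact force between any of the fingers, the arm and polisher above 1 N or contact force between any of the fingers, the arm and stone_0 above 1 N or contact force between any of the fingers, the arm and stone_1 above 1 N or contact force between any of the fingers, the arm and stone_2 above 1 N or contact force between any of the fingers, the arm and stone_3 above 1 N or contact force between any of the fingers, the arm and stone_4 above 1 N).
It fails at once if the rod is rammed into the machine with more than 40 N (contact force between rod and polisher above 40 N).
It fails at once if a jar or the loupe is moved more than 20 mm (distance of any of stone_jar_1, stone_jar_2, loupe from where it was at the start of the episode above 0.02 m).
It also fails if it takes over 69 s, if anything falls off the work surface, if the arm or the gripper's body presses on something with over 40 N, if the wrist force passes 120 N, or if a joint passes its speed limit or range.

## Working session

There is one attempt and no reset: what is moved stays moved. The work goes in short steps, Python scripts to look and compute and a tool call to move; the robot and the scene stay as the last step left them, time stands still between calls to the robot, and variables do not carry over. Pictures are saved under pics/ and viewed, at most 10 in all, crops included, and the job is handed in when it is done.

Besides the shell and the picture viewer there is one more tool, called after ">>>" as name(argument=value, ...) on one line, values as JSON. send_rows: Moves the arm, as the interface text tells. Shift numbers are shares of 30 mm and turn numbers shares of 0.15 rad, none past 1 either way. Its arguments: {"type":"object","properties":{"motion":{"type":"array","items":{"type":"array","items":{"type":"array","items":{"type":"number","minimum":-1,"maximum":1}}}},"grip":{"type":"number"},"grip_force":{"type":"number"}},"required":["motion"]}

```bash
ls; mkdir -p pics
cat > h.py <<'E'
import numpy as np, cv2
from cell import manip
def cap(n):
    s=manip.read_state(); c=manip.capture(n); c['s']=s
    if n=='wrist':
        T=np.eye(4);T[:3,:3]=np.array(s['orientation']);T[:3,3]=s['eef_pos']
        c['cam']=T@np.array(c['tool_from_camera'])
    else: c['cam']=np.linalg.inv(np.array(c['extrinsics']))
    c['f']=200/np.tan(np.radians(c['fovy'])/2)
    return c
def ray(c,u,v):
    d=np.array([(u-c['cx'])/c['f'],-(v-c['cy'])/c['f'],-1]); M=c['cam']
    return M[:3,3],M[:3,:3]@d
def at(c,u,v,z):
    o,d=ray(c,u,v); return o+d*(z-o[2])/d[2]
def proj(c,p):
    q=np.linalg.inv(c['cam'])@np.append(p,1)
    return c['cx']+c['f']*q[0]/-q[2], c['cy']-c['f']*q[1]/-q[2]
E
python3 - <<'E'
from h import *
import pickle
for n in ['scene','top','wrist']:
    c=cap(n); pickle.dump(c,open(f'pics/{n}0.pkl','wb')); cv2.imwrite(f'pics/{n}0.png',c['img']); print(n,{k:v for k,v in c.items() if k not in('img','s')})
print(manip.read_state())
a=cv2.imread('pics/scene0.png');b=cv2.imread('pics/top0.png')
E
```

```text
pics
scene {'fovy': 44.05294859387758, 'cx': 322.04930797134614, 'cy': 194.03399705204612, 'extrinsics': array([[-0.83411809, -0.55153145, -0.00775135,  0.35124796],
       [ 0.41241471, -0.63293109,  0.65521931, -0.39606403],
       [-0.36628012,  0.5433335 ,  0.75539895, -0.98826452],
       [ 0.        ,  0.        ,  0.        ,  1.        ]]), 'cam': array([[-0.83411809,  0.41241471, -0.36628012,  0.09434326],
       [-0.55153145, -0.63293109,  0.5433335 ,  0.48000028],
       [-0.00775135,  0.65521931,  0.75539895,  1.00876542],
       [ 0.        ,  0.        ,  0.        ,  1.        ]]), 'f': np.float64(494.3595847232362)}
top {'fovy': 44.72303953667982, 'cx': 328.6795857413298, 'cy': 196.03996691962178, 'extrinsics': array([[-8.91312723e-03, -9.99960174e-01, -4.53669370e-04,
        -1.90294345e-01],
       [ 9.82314738e-01, -8.84069735e-03,  1.87028335e-01,
        -5.62140658e-01],
       [-1.87024897e-01,  1.22136123e-03,  9.82354415e-01,
        -1.09900040e+00],
       [ 0.00000000e+00,  0.00000000e+00,  0.00000000e+00,
         1.00000000e+00]]), 'cam': array([[-8.913
[... 1338 characters left out ...]
cities': array([ 0.07568836, -0.10157805,  0.01244401, -0.11531207, -0.03817928,
       -0.02306596,  0.07294973]), 'joint_torque': array([ 5.43336093e-03, -9.50318384e+01,  3.76430333e+00, -4.63763630e+01,
        1.94281776e-02,  7.66606332e-03,  1.08445620e-04]), 'eef_pos': array([ 0.18956247, -0.64750874,  0.23075605]), 'orientation': array([[ 9.59740368e-01,  2.80888482e-01, -2.95915486e-04],
       [ 2.80888637e-01, -9.59739879e-01,  9.68708331e-04],
       [-1.19028807e-05, -1.01282779e-03, -9.99999487e-01]]), 'contact_force': array([-0.4340859 , -0.12963215, -0.18238687]), 'wrist_torque': array([-0.05193339, -0.02057439,  0.00720864]), 'grasp_force': 0.0, 'width': 0.9982620222012356}
```

View pics/top0.png

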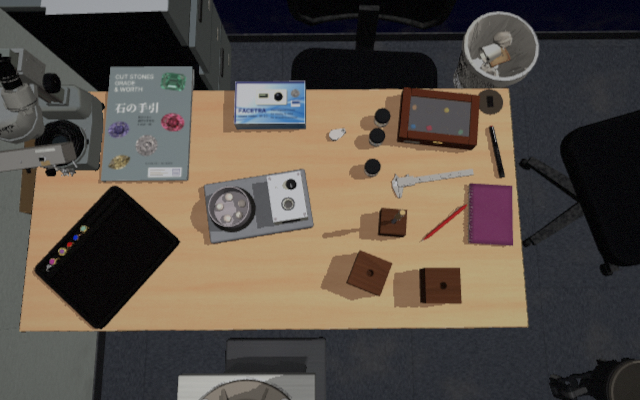

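View pics/scene0.png

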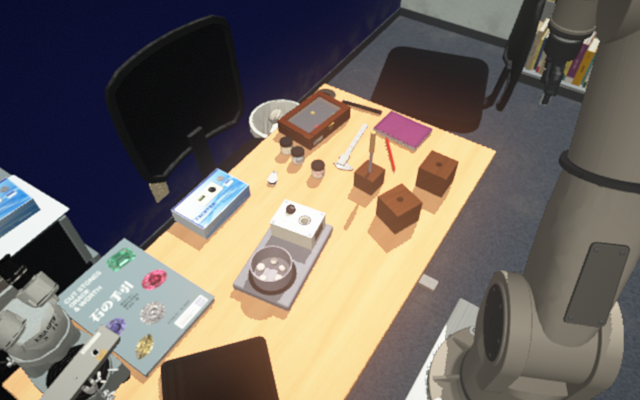

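Run:
```python
import cv2,numpy as np
t=cv2.imread('pics/top0.png')
a=cv2.resize(t[160:250,195:325],None,fx=6,fy=6,interpolation=cv2.INTER_CUBIC)
a=cv2.resize(t[165:245,200:320],(600,400),interpolation=cv2.INTER_CUBIC) #5x
b=cv2.resize(t[195:245,365:415],(200,200),interpolation=cv2.INTER_CUBIC) #4x
b=np.vstack([b,cv2.resize(cv2.imread('pics/scene0.png')[125:200,345:395],(200,300),interpolation=cv2.INTER_CUBIC)])
A=np.zeros((500,800,3),np.uint8);A[:400,:600]=a;A[:,600:]=b;cv2.imwrite('pics/c1.png',A)
```

```text
(no output)
```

View pics/c1.png

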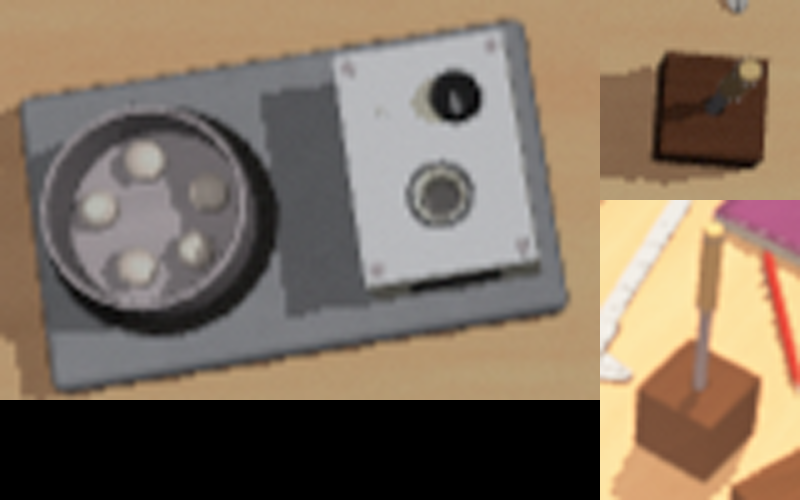

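Run:
```python
from h import *
import pickle
c=pickle.load(open('pics/top0.pkl','rb'));s=pickle.load(open('pics/scene0.pkl','rb'))
P=lambda u,v,z:at(c,u-.0,v,z).round(4)
cr=[P(204.4,185,.026),P(303.6,169,.026),P(313.4,226.6,.026),P(212,243,.026)]
print(cr,sum(cr)/4,[np.linalg.norm(cr[i]-cr[i-1]) for i in range(4)])
ap=P(288,204,.076);bw=P(229,206.6,.071);di=P(291,184.4,.088)
print('ap',ap,'bowl',bw,'dial',di,np.linalg.norm((ap-di)[:2]))
rt=P(402.5,212,.192);rb=P(365+115/4,195+105/4,.055)
print('rod',rt,rb)
# scene crop: scale 4, origin (345,125), crop offset (600,200)
q=lambda x,y,z:at(s,345+(x-600)/4,125+(y-200)/4,z).round(4)
print('scene rod',q(714,227,.192),q(700,388,.055))
st=manip.read_state();print(np.degrees(np.arctan2(st['orientation'][1][0],st['orientation'][0][0])))
print('others',P(369,260,.06),P(440,270,.06), 'jars',P(372,167,.04),P(377,137,.04))
print(proj(s,ap),proj(s,bw))
```

```text
[array([0.5957, 0.1072, 0.026 ]), array([ 0.6336, -0.1345,  0.026 ]), array([ 0.4913, -0.1581,  0.026 ]), array([0.4542, 0.0836, 0.026 ])] [ 0.5437  -0.02545  0.026  ] [np.float64(0.14345455726466136), np.float64(0.24465342834303389), np.float64(0.1442437173675166), np.float64(0.24453077515928334)]
ap [ 0.5381 -0.101   0.076 ] bowl [0.5341 0.0364 0.071 ] dial [ 0.5819 -0.1086  0.088 ] 0.04445447109121866
rod [ 0.499  -0.3473  0.192 ] [ 0.4986 -0.3472  0.055 ]
scene rod [ 0.4962 -0.345   0.192 ] [ 0.4929 -0.3401  0.055 ]
16.31324850915872
others [ 0.4087 -0.2866  0.06  ] [ 0.3845 -0.4485  0.06  ] jars [ 0.6336 -0.301   0.04  ] [ 0.7093 -0.3152  0.04  ]
(np.float64(304.2968069309408), np.float64(219.2868058090079)) (np.float64(270.9073547091802), np.float64(261.8392270157848))
```

The rod stand is the small block holding the rod at top (392,222). The blocks at (369,273) and (440,285) are larger with empty bores, so they are the look-alikes. The crop confirms this. In the top image the aperture is at (288,204) and the bowl centre at (229,207). I'm moving above the rod.

>>> send_rows(motion=[[[0.79,-0.42,0,0],[0.79,-0.42,0,0],[0.79,-0.42,0,0],[0.79,-0.42,0,0],[0.79,-0.42,0,0],[0.79,-0.42,0,0],[0.79,-0.42,0,0],[0.79,-0.42,0,0],[0.79,-0.42,0,0],[0.79,-0.42,0,0],[0.79,-0.42,0,0],[0.79,-0.42,0,0],[0.79,-0.42,0,0],[0.79,-0.42,0,0],[0.79,-0.42,0,0],[0.79,-0.42,0,0],[0,0,0,0]]], grip=1)

```text
clock: 2.28
eef_pos: [0.4983, -0.3458, 0.231]
orientation: [[0.959, 0.284, 0.0], [0.284, -0.959, 0.001], [0.0, -0.001, -1.0]]
contact_force: [0.5, 0.3, 0.4]
width: 1.001
grasp_force: 0.0
```

Run:
```python
from h import *
import pickle
c=cap('wrist'); pickle.dump(c,open('pics/w1.pkl','wb')); cv2.imwrite('pics/w1.png',c['img'])
print(c['s']['eef_pos'],c['s']['orientation'],c['s']['contact_force'],c['s']['joint_velocities'])
for z in(.192,.055): print(proj(c,[.498,-.346,z]))
```

```text
[ 0.49832587 -0.34581643  0.2310363 ] [[ 9.58823355e-01  2.84003113e-01  7.14744883e-05]
 [ 2.84002931e-01 -9.58822971e-01  9.19007043e-04]
 [ 3.29532242e-04 -8.60866452e-04 -9.99999575e-01]] [0.50581115 0.3417874  0.41474947] [ 1.62509118 -0.30335932  1.9912729   0.63025364  0.39124595  0.12387237
  1.42073005]
(np.float64(317.86729896923674), np.float64(230.42789026345727))
(np.float64(317.8669582757775), np.float64(185.1797738874356))
```

View pics/w1.png

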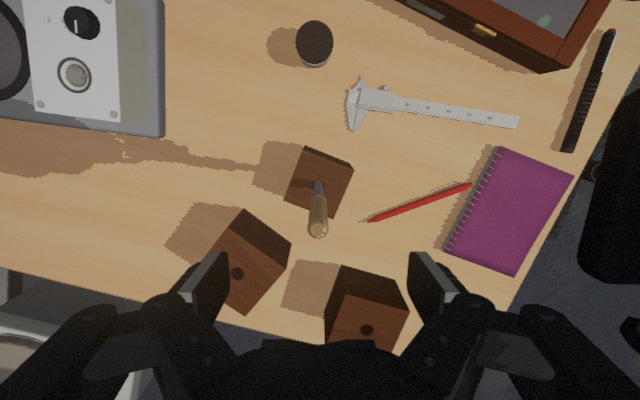

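Wrist view: the handle top is at (317,230) and the rod base at (319,182), both within about 1 mm of prediction. I'm going down to grip it.

>>> send_rows(motion=[[[0,0,0.5,0],[0,0,0.5,0],[0,0,0.5,0],[0,0,0.5,0],[0,0,0.5,0],[0,0,0.4,0],[0,0,0.2,0],[0,0,0,0]]])

```text
clock: 3.32
eef_pos: [0.4969, -0.3477, 0.1381]
orientation: [[0.96, 0.281, -0.0], [0.281, -0.96, 0.0], [-0.0, -0.0, -1.0]]
contact_force: [-0.1, -1.1, 0.4]
width: 0.998
grasp_force: 0.0
```

>>> send_rows(motion=[[[0,0,0,0],[0,0,0,0],[0,0,0,0],[0,0,0,0],[0,0,0,0],[0,0,0,0],[0,0,0,0],[0,0,0,0],[0,0,0,0],[0,0,0,0]]], grip=0, grip_force=100)

```text
clock: 4.58
eef_pos: [0.497, -0.3476, 0.1386]
orientation: [[0.96, 0.281, 0.0], [0.281, -0.96, 0.0], [0.0, -0.0, -1.0]]
contact_force: [-1.0, 2.5, 5.0]
width: 0.139
grasp_force: 97.4
```

Run:
```python
from h import *
import pickle
s=manip.read_state();print(s['width'],s['eef_pos'],s['contact_force'])
c=pickle.load(open('pics/w1.pkl','rb'));t=pickle.load(open('pics/top0.pkl','rb'))
print('ap wrist',at(c,74,75,.076),'dial',at(c,82,21,.088))
bc=np.array([.5341,.0364])
for x,y in [(145,160),(98,208),(138,266),(193,247),(208,192)]:
    p=at(t,200+x/5,165+y/5,.042)[:2]-bc; print(p.round(4),np.hypot(*p),np.degrees(np.arctan2(p[1],p[0])))
# fit plinth refine
```

```text
0.13898422892689138 [ 0.49703064 -0.34757442  0.13857915] [-0.95596789  2.51067838  5.03617618]
ap wrist [ 0.53797241 -0.10070921  0.076     ] dial [ 0.58402676 -0.11330148  0.088     ]
[0.0282 0.0067] 0.028999594777004676 13.359207063185819
[0.0051 0.0284] 0.028875884248441064 79.76532737149289
[-0.0229  0.0085] 0.02447513473536529 159.63981497818259
[-0.0141 -0.0173] 0.022332817030979012 -129.04161450923817
[ 0.0124 -0.0238] 0.026855666904463088 -62.497993567298145
```

>>> send_rows(motion=[[[0,0,-0.2,0],[0,0,-0.4,0],[0,0,-0.5,0],[0,0,-0.5,0],[0,0,-0.5,0],[0,0,-0.5,0],[0,0,-0.5,0],[0,0,-0.5,0],[0,0,-0.5,0],[0,0,-0.5,0],[0,0,0,0],[0,0,0,0]]])

```text
clock: 6.08
eef_pos: [0.4967, -0.3477, 0.2759]
orientation: [[0.96, 0.281, -0.0], [0.281, -0.96, 0.0], [-0.0, -0.0, -1.0]]
contact_force: [-0.2, -0.4, -0.5]
width: 0.141
grasp_force: 97.4
```

>>> send_rows(motion=[[[0.3,-0.75,0,0],[0.3,-0.75,0,0],[0.3,-0.75,0,0],[0.3,-0.75,0,0],[0.3,-0.75,0,0],[0.3,-0.75,0,0],[0.3,-0.75,0,0],[0.3,-0.75,0,0],[0.3,-0.75,0,0],[0.3,-0.75,0,0],[0.3,-0.75,0,0],[0.3,-0.75,0,0],[0.3,-0.75,0,0],[0.3,-0.75,0,0],[0.3,-0.75,0,0],[0.3,-0.68,0,0],[0,0,0,0],[0,0,0,0]]])

```text
clock: 8.32
eef_pos: [0.5343, 0.0356, 0.2758]
orientation: [[0.96, 0.281, -0.001], [0.281, -0.96, -0.0], [-0.001, -0.0, -1.0]]
contact_force: [0.0, -0.5, 0.1]
width: 0.139
grasp_force: 97.5
```

Run:
```python
from h import *
import pickle
c=cap('wrist'); pickle.dump(c,open('pics/w2.pkl','wb'))
e=c['s']['eef_pos'];print(e,c['s']['contact_force'])
print('tip',proj(c,e-[0,0,.1266]),'bowl rim',proj(c,[.535,.0365,.071]),'floor',proj(c,[.535,.0365,.03]))
cv2.imwrite('pics/w2.png',c['img'])
```

```text
[0.53433657 0.03556528 0.27583371] [ 0.03725469 -0.47751412  0.13024249]
tip (np.float64(317.66307063788474), np.float64(195.99306810981636)) bowl rim (np.float64(317.04604567363623), np.float64(178.70887761651875)) floor (np.float64(317.1029194247891), np.float64(172.65601327441482))
```

View pics/w2.png

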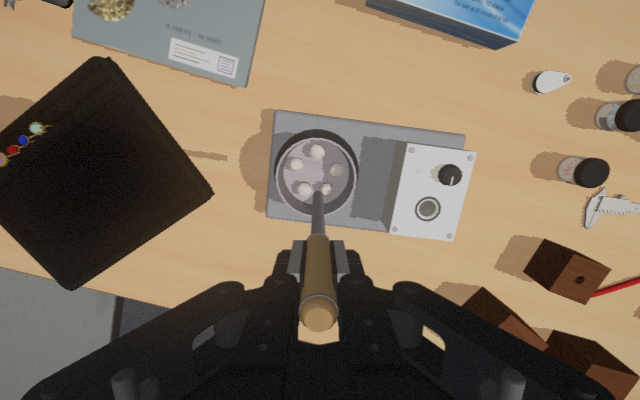

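The rod hangs upright, with its tip at about (317,195) where predicted. I'm enlarging the polisher to fix the bowl and aperture centres.

Run:
```python
import cv2
t=cv2.imread('pics/w2.png')
cv2.imwrite('pics/c2.png',cv2.resize(t[120:245,270:470],(800,500),interpolation=cv2.INTER_CUBIC))
```

```text
(no output)
```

View pics/c2.png

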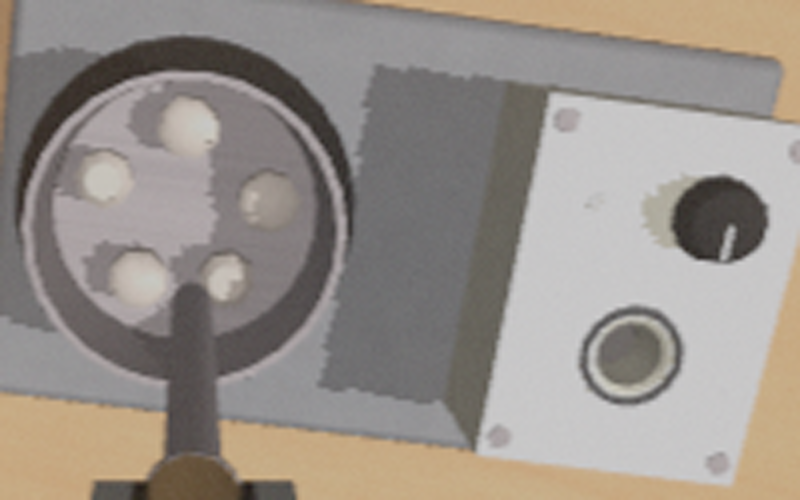

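Run:
```python
from h import *
import pickle
c=pickle.load(open('pics/w2.pkl','rb'))
P=lambda x,y,z:at(c,270+x/4,120+y/4,z)
r=P(185,226,.071);f=P(185,210,.03);print('rim',r,'floor',f,'ap',P(631,354,.076),'tip',P(190,300,.149))
b=(r+f)[:2]/2
for x,y in [(190,125),(105,175),(140,278),(225,275),(270,200)]:
    p=P(x,y,.041)[:2]-b; print(p.round(4),np.hypot(*p).round(4),np.degrees(np.arctan2(p[1],p[0])).round())
```

```text
rim [0.53726395 0.03813086 0.071     ] floor [0.53488562 0.03762724 0.03      ] ap [ 0.53826317 -0.09990695  0.076     ] tip [0.53514623 0.03595834 0.149     ]
[0.0268 0.0062] 0.0275 13.0
[0.0043 0.0275] 0.0278 81.0
[-0.0246  0.008 ] 0.0259 162.0
[-0.016 -0.018] 0.0241 -132.0
[ 0.0113 -0.0247] 0.0272 -65.0
```

>>> send_rows(motion=[[[0.035,-0.045,0,0],[0,0,0.4,0],[0,0,0.5,0],[0,0,0.5,0],[0,0,0.5,0],[0,0,0.5,0],[0,0,0.5,0],[0,0,0.4,0],[0,0,0.3,0],[0,0,0.15,0],[0,0,0,0],[0,0,0,0]]])

```text
clock: 9.88
eef_pos: [0.5355, 0.0378, 0.1642]
orientation: [[0.96, 0.281, 0.001], [0.281, -0.96, 0.0], [0.001, 0.0, -1.0]]
contact_force: [0.5, -0.6, -0.1]
width: 0.14
grasp_force: 97.5
```

>>> send_rows(motion=[[[-0.06,-0.22,0,0],[-0.06,-0.22,0,0],[-0.06,-0.22,0,0],[-0.06,-0.21,0,0],[0,0,0,0]]])

```text
clock: 10.5
eef_pos: [0.5207, 0.0613, 0.1639]
orientation: [[0.959, 0.282, 0.0], [0.282, -0.959, 0.0], [0.0, -0.0, -1.0]]
contact_force: [0.8, 0.1, -0.5]
width: 0.142
grasp_force: 97.5
```

Run:
```python
import numpy as np
a=np.radians(105+15*np.arange(25));p=np.c_[.9*np.cos(a),-.9*np.sin(a)]
print(np.diff(p,axis=0).round(2).tolist())
```

```text
[[-0.22, 0.09], [-0.19, 0.14], [-0.14, 0.19], [-0.09, 0.22], [-0.03, 0.23], [0.03, 0.23], [0.09, 0.22], [0.14, 0.19], [0.19, 0.14], [0.22, 0.09], [0.23, 0.03], [0.23, -0.03], [0.22, -0.09], [0.19, -0.14], [0.14, -0.19], [0.09, -0.22], [0.03, -0.23], [-0.03, -0.23], [-0.09, -0.22], [-0.14, -0.19], [-0.19, -0.14], [-0.22, -0.09], [-0.23, -0.03], [-0.23, 0.03]]
```

>>> send_rows(motion=[[[-0.22,0.09,0,0],[-0.19,0.14,0,0],[-0.14,0.19,0,0],[-0.09,0.22,0,0],[-0.03,0.23,0,0],[0.03,0.23,0,0],[0,0,0,0]]])

```text
clock: 11.38
eef_pos: [0.5135, 0.0235, 0.1645]
orientation: [[0.96, 0.28, 0.003], [0.28, -0.96, 0.001], [0.003, -0.0, -1.0]]
contact_force: [6.7, 3.0, 1.3]
width: 0.141
grasp_force: 97.7
```

>>> send_rows(motion=[[[0.09,0.22,0,0],[0.14,0.19,0,0],[0.19,0.14,0,0],[0.22,0.09,0,0],[0.23,0.03,0,0],[0.23,-0.03,0,0],[0,0,0,0]]])

```text
clock: 12.25
eef_pos: [0.5473, 0.0148, 0.1631]
orientation: [[0.96, 0.281, -0.005], [0.281, -0.96, 0.0], [-0.004, -0.001, -1.0]]
contact_force: [-7.8, 3.9, 6.4]
width: 0.138
grasp_force: 99.2
```

Run:
```python
from h import *
import pickle
c=cap('wrist'); pickle.dump(c,open('pics/w3.pkl','wb'))
print(c['s']['eef_pos'],c['s']['contact_force'],c['s']['wrist_torque'])
t=cap('top')
e=c['s']['eef_pos'];u,v=map(int,proj(c,[.5357,.0372,.06]));print(u,v)
a=cv2.resize(c['img'][max(0,v-90):v+110,u-100:u+100],(400,400),interpolation=cv2.INTER_CUBIC)
b=cv2.resize(t['img'][165:245,190:270],(400,400),interpolation=cv2.INTER_CUBIC)
cv2.imwrite('pics/c3.png',np.hstack([a,b]))
```

```text
[0.5472832  0.01482212 0.16312647] [-7.81968559  3.873755    6.35473066] [ 1.32951355  2.78088277 -0.00505158]
288 207
```

View pics/c3.png

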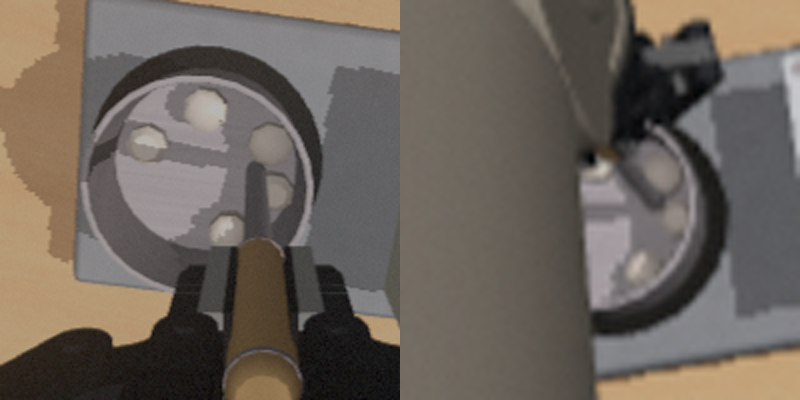

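Run:
```python
from h import *
import pickle
c=pickle.load(open('pics/w3.pkl','rb'));e=c['s']['eef_pos']
print(c['s']['orientation'][:,2],'pred tip',proj(c,e+c['s']['orientation'][:,2]*.1266), 'obs',at(c,188+256/2,117+172/2,.037))
b=np.array([.5357,.0372])
for x,y in [(205,108),(148,143),(270,145),(278,190),(228,228)]:
    p=at(c,188+x/2,117+y/2,.041)[:2]-b; print(p.round(4),np.hypot(*p).round(4),np.degrees(np.arctan2(p[1],p[0])).round())
```

```text
[-4.56733547e-03  2.23169433e-04 -9.99989545e-01] pred tip (np.float64(317.65745522176996), np.float64(196.11858995580155)) obs [0.54005256 0.01451025 0.037     ]
[0.0275 0.0076] 0.0285 15.0
[0.0048 0.0282] 0.0286 80.0
[ 0.0194 -0.0249] 0.0316 -52.0
[ 0.     -0.0346] 0.0346 -90.0
[-0.0245 -0.0174] 0.0301 -145.0
```

Two stones have been swept clear, but they slipped behind the rod. I'm continuing round at a slightly larger radius.

>>> send_rows(motion=[[[0.23,-0.07,0,0],[0.22,-0.1,0,0],[0.16,-0.18,0,0],[0.1,-0.22,0,0],[0.03,-0.23,0,0],[0,0,0,0]]])

```text
clock: 13.1
eef_pos: [0.5627, 0.0433, 0.1635]
orientation: [[0.96, 0.281, -0.002], [0.281, -0.96, -0.001], [-0.002, 0.001, -1.0]]
contact_force: [-2.8, -3.8, 0.5]
width: 0.138
grasp_force: 97.8
```

>>> send_rows(motion=[[[-0.03,-0.24,0,0],[-0.09,-0.23,0,0],[-0.14,-0.2,0,0],[-0.19,-0.14,0,0],[-0.22,-0.09,0,0],[-0.23,-0.03,0,0],[0,0,0,0]]])

```text
clock: 13.98
eef_pos: [0.5297, 0.0614, 0.1642]
orientation: [[0.96, 0.28, 0.001], [0.28, -0.96, -0.002], [0.001, 0.002, -1.0]]
contact_force: [0.4, -7.4, 1.3]
width: 0.134
grasp_force: 98.6
```

Run:
```python
from h import *
import pickle
c=cap('wrist'); pickle.dump(c,open('pics/w4.pkl','wb'))
print(c['s']['eef_pos'],c['s']['contact_force'],c['s']['wrist_torque'],proj(c,c['s']['eef_pos']-[0,0,.1266]))
u,v=map(int,proj(c,[.5357,.0372,.06]));print(u,v)
y0=max(0,v-90);print('origin',u-100,y0)
cv2.imwrite('pics/c4.png',cv2.resize(c['img'][y0:y0+200,u-100:u+100],(600,600),interpolation=cv2.INTER_CUBIC))
```

```text
[0.52973755 0.06139801 0.1642015 ] [ 0.3587263  -7.43144459  1.30309792] [-2.77504426 -0.10574155  0.0297873 ] (np.float64(317.41111222000745), np.float64(196.1925735545015))
346 203
origin 246 113
```

View pics/c4.png

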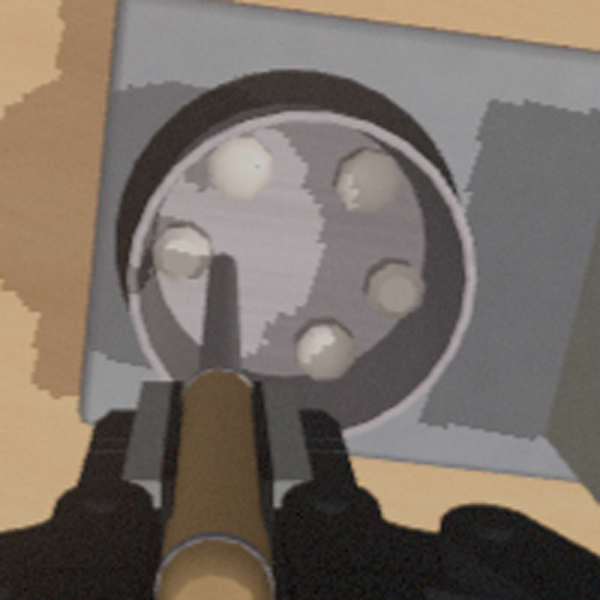

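Run:
```python
from h import *
import pickle
c=pickle.load(open('pics/w4.pkl','rb'));b=np.array([.5357,.0372])
f=lambda x,y,z:at(c,246+x/3,113+y/3,z)[:2]-b
print('tip',f(222,262,.037).round(4))
for x,y in [(240,167),(367,180),(394,287),(325,350),(182,252)]:
    p=f(x,y,.041); print(p.round(4),np.hypot(*p).round(4),np.degrees(np.arctan2(p[1],p[0])).round())
```

```text
tip [-0.0093  0.0207]
[0.0213 0.0242] 0.0322 49.0
[ 0.0281 -0.0133] 0.0311 -25.0
[-0.0011 -0.0321] 0.0321 -92.0
[-0.0267 -0.0181] 0.0322 -146.0
[-0.0086  0.0337] 0.0347 104.0
```

All five stones have shifted by 14–21 mm. I'm doing a second turn to move them clearly.

>>> send_rows(motion=[[[-0.23,0.03,0,0],[-0.23,0.05,0,0],[-0.21,0.12,0,0],[-0.14,0.19,0,0],[-0.09,0.22,0,0],[-0.03,0.23,0,0],[0.03,0.23,0,0],[0,0,0,0]]])

```text
clock: 15.02
eef_pos: [0.5146, 0.0253, 0.1645]
orientation: [[0.96, 0.281, 0.003], [0.281, -0.96, 0.002], [0.004, -0.001, -1.0]]
contact_force: [4.1, 6.5, 0.9]
width: 0.137
grasp_force: 98.4
```

>>> send_rows(motion=[[[0.09,0.22,0,0],[0.14,0.19,0,0],[0.19,0.14,0,0],[0.22,0.09,0,0],[0.23,0.03,0,0],[0.23,-0.03,0,0],[0.22,-0.09,0,0],[0,0,0,0]]])

```text
clock: 16.02
eef_pos: [0.5552, 0.0197, 0.1635]
orientation: [[0.96, 0.281, -0.001], [0.281, -0.96, -0.0], [-0.001, -0.0, -1.0]]
contact_force: [-2.9, 0.4, -0.1]
width: 0.139
grasp_force: 98.1
```

>>> send_rows(motion=[[[0.21,-0.13,0,0],[0.16,-0.18,0,0],[0.1,-0.22,0,0],[0.03,-0.23,0,0],[-0.03,-0.23,0,0],[-0.09,-0.22,0,0],[-0.14,-0.19,0,0],[-0.19,-0.14,0,0],[-0.22,-0.09,0,0],[-0.23,-0.03,0,0],[0,0,0,0]]])

```text
clock: 17.4
eef_pos: [0.5312, 0.0634, 0.1647]
orientation: [[0.96, 0.28, 0.004], [0.28, -0.96, -0.001], [0.004, 0.002, -1.0]]
contact_force: [5.4, -6.7, 1.6]
width: 0.137
grasp_force: 98.9
```

Run:
```python
from h import *
import pickle
c=cap('wrist'); pickle.dump(c,open('pics/w5.pkl','wb'))
e=c['s']['eef_pos'];d=np.array([.5357,.0372])-e[:2];R=c['s']['orientation']
print(e,c['s']['contact_force'],'to centre, units',(R[:2,:2].T@d/.03).round(2))
u,v=map(int,proj(c,[.5357,.0372,.06]))
y0=max(0,v-90);print('origin',u-100,y0)
cv2.imwrite('pics/c5.png',cv2.resize(c['img'][y0:y0+200,u-100:u+100],(600,600),interpolation=cv2.INTER_CUBIC))
```

```text
[0.53116373 0.06343411 0.16473771] [ 5.37751552 -6.66195125  1.6336016 ] to centre, units [-0.1   0.88]
origin 248 116
```

View pics/c5.png

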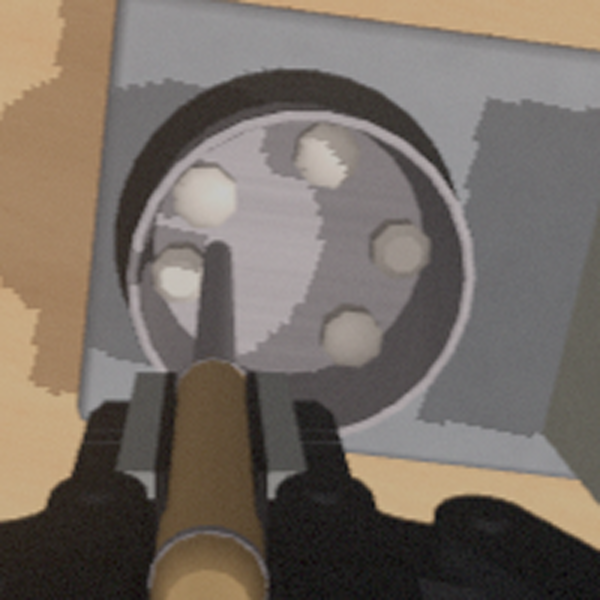

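Run:
```python
from h import *
import pickle
c=pickle.load(open('pics/w5.pkl','rb'));b=np.array([.5357,.0372])
f=lambda x,y,z:at(c,248+x/3,116+y/3,z)[:2]-b
print('tip',f(216,250,.037).round(4))
S=[(.0268,.0062),(.0043,.0275),(-.0246,.008),(-.016,-.018),(.0113,-.0247)]
for (x,y),k in zip([(205,195),(178,275),(352,335),(400,248),(325,155)],range(5)):
    p=f(x,y,.041); print(p.round(4),np.hypot(*p).round(4),np.degrees(np.arctan2(p[1],p[0])).round(),'moved',np.hypot(*(p-S[k])).round(4))
```

```text
tip [-0.0067  0.0231]
[0.0098 0.0314] 0.0329 73.0 moved 0.0304
[-0.0166  0.0324] 0.0364 117.0 moved 0.0215
[-0.0202 -0.0254] 0.0325 -129.0 moved 0.0336
[ 0.0106 -0.0304] 0.0322 -71.0 moved 0.0294
[0.0314 0.0006] 0.0314 1.0 moved 0.0323
```

All five stones have moved more than 20 mm. I'm going back to the centre, lifting out and moving over the aperture.

>>> send_rows(motion=[[[-0.03,0.3,0,0],[-0.03,0.3,0,0],[-0.04,0.28,0,0],[0,0,0,0],[0,0,-0.4,0],[0,0,-0.5,0],[0,0,-0.5,0],[0,0,-0.5,0],[0,0,-0.5,0],[0,0,-0.4,0],[0,0,-0.2,0],[0,0,0,0]]])

```text
clock: 18.95
eef_pos: [0.5346, 0.0381, 0.2541]
orientation: [[0.96, 0.281, 0.0], [0.281, -0.96, 0.0], [0.0, 0.0, -1.0]]
contact_force: [0.1, -0.3, 0.0]
width: 0.14
grasp_force: 97.9
```

>>> send_rows(motion=[[[-0.15,0.55,0,0],[-0.15,0.55,0,0],[-0.15,0.55,0,0],[-0.15,0.55,0,0],[-0.15,0.55,0,0],[-0.15,0.55,0,0],[-0.15,0.55,0,0],[-0.15,0.55,0,0],[0,0,0,0],[0,0,0,0],[0,0,0,0]]])

```text
clock: 20.32
eef_pos: [0.537, -0.0979, 0.2538]
orientation: [[0.959, 0.282, -0.0], [0.282, -0.959, 0.0], [0.0, -0.0, -1.0]]
contact_force: [0.1, 0.2, 0.4]
width: 0.139
grasp_force: 98.0
```

Run:
```python
from h import *
import pickle
c=cap('wrist'); pickle.dump(c,open('pics/w6.pkl','wb'))
e=c['s']['eef_pos'];R=c['s']['orientation']
d=np.array([.5382,-.1003])-e[:2]
print(e,c['s']['contact_force'],'to ap, units',(R[:2,:2].T@d/.03).round(3),'pred tip',proj(c,e+R[:,2]*.1266),'rod at pads',proj(c,e-[0,0,.02]),'ap',proj(c,[.5382,-.1003,.076]))
cv2.imwrite('pics/c6.png',cv2.resize(c['img'][130:330,230:400],(680,600*4//3)[:2] if 0 else (510,600),interpolation=cv2.INTER_CUBIC))
```

```text
[ 0.53704014 -0.09792457  0.25384802] [0.14197713 0.24780857 0.4119285 ] to ap, units [0.015 0.087] pred tip (np.float64(317.6582909207751), np.float64(196.11314774906882)) rod at pads (np.float64(317.7025451442604), np.float64(241.54380077685855)) ap (np.float64(320.0859165430059), np.float64(184.05709164292114))
```

View pics/c6.png

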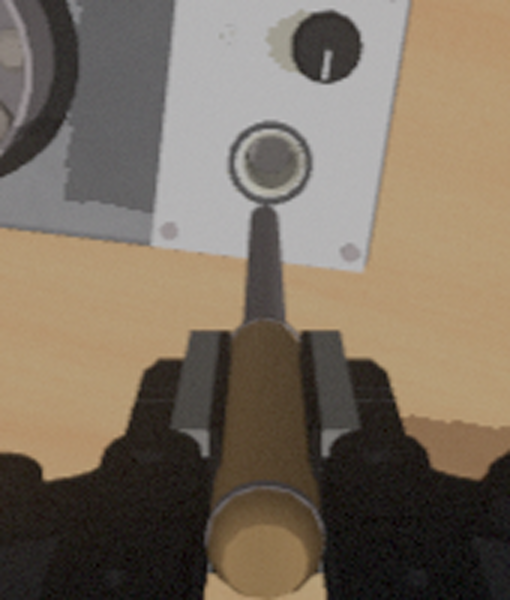

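The tip edge is at crop (264,205), about 7 px lower than predicted, so the rod has skewed a few mm in the grip. I'm measuring the shift by comparing this picture with the one before stirring.

Run:
```python
from h import *
import pickle
w2=pickle.load(open('pics/w2.pkl','rb'));w6=pickle.load(open('pics/w6.pkl','rb'))
g2=cv2.cvtColor(w2['img'],6).astype(int);g6=cv2.cvtColor(w6['img'],6).astype(int)
for n,g in(('w2',g2),('w6',g6)):
    print(n,'tip col',list(zip(range(186,212),g[186:212,316:320].mean(1).astype(int))))
    print(' junction',list(zip(range(226,246),g[226:246,314:322].mean(1).astype(int))))
    print(' top',list(zip(range(280,335,1),g[280:335,314:322].mean(1).astype(int))))
    for r in(205,210,215,220,225,260,290): print(r,g[r,296:342].tolist())
```

```text
w2 tip col [(186, np.int64(126)), (187, np.int64(124)), (188, np.int64(126)), (189, np.int64(127)), (190, np.int64(115)), (191, np.int64(86)), (192, np.int64(80)), (193, np.int64(81)), (194, np.int64(81)), (195, np.int64(81)), (196, np.int64(82)), (197, np.int64(80)), (198, np.int64(81)), (199, np.int64(81)), (200, np.int64(81)), (201, np.int64(79)), (202, np.int64(80)), (203, np.int64(80)), (204, np.int64(80)), (205, np.int64(80)), (206, np.int64(81)), (207, np.int64(79)), (208, np.int64(80)), (209, np.int64(79)), (210, np.int64(80)), (211, np.int64(79))]
 junction [(226, np.int64(82)), (227, np.int64(81)), (228, np.int64(82)), (229, np.int64(81)), (230, np.int64(80)), (231, np.int64(82)), (232, np.int64(80)), (233, np.int64(97)), (234, np.int64(92)), (235, np.int64(87)), (236, np.int64(86)), (237, np.int64(85)), (238, np.int64(86)), (239, np.int64(85)), (240, np.int64(85)), (241, np.int64(85)), (242, np.int64(85)), (243, np.int64(85)), (244, np.int64(84)), (245, np.int64(85))]
 top [(280, np.int64(83)), (281, np.int64(84)), (282, np.int64(83)), (283, np.int64(82)), (284, np.int64(8
[... 5511 characters left out ...]
, 79, 90, 136, 156, 155, 156, 158, 157, 157, 158, 154, 155, 155, 156, 156, 156, 156, 157, 156, 157]
225 [158, 159, 160, 158, 158, 158, 156, 156, 159, 159, 159, 159, 157, 160, 159, 131, 83, 67, 71, 71, 71, 70, 69, 71, 73, 77, 81, 79, 124, 149, 158, 155, 156, 155, 154, 156, 156, 155, 154, 156, 157, 156, 156, 155, 155, 156]
260 [71, 73, 70, 70, 62, 41, 31, 32, 35, 34, 60, 74, 71, 75, 74, 75, 72, 71, 71, 72, 68, 69, 74, 72, 68, 72, 71, 69, 67, 67, 65, 67, 66, 66, 54, 41, 32, 32, 34, 43, 64, 69, 72, 70, 70, 70]
290 [27, 32, 19, 30, 38, 55, 62, 69, 69, 73, 73, 73, 75, 74, 73, 71, 70, 65, 64, 65, 62, 62, 62, 62, 62, 60, 65, 63, 65, 62, 60, 67, 64, 65, 64, 57, 59, 61, 57, 45, 32, 24, 20, 23, 24, 25]
```

Run:
```python
from h import *
import pickle
c=pickle.load(open('pics/w6.pkl','rb'));R=c['s']['orientation']
t=at(c,317.9,203.8,.1275);a=at(c,320,184,.076);print(t,a,t-c['s']['eef_pos'])
print('units',(R[:2,:2].T@(a-t)[:2]/.03).round(3))
# button edge check: centre of dark hole disc & rim
```

```text
[ 0.53008287 -0.10016233  0.1275    ] [ 0.53823451 -0.10019227  0.076     ] [-0.00695727 -0.00223777 -0.12634802]
units [0.26  0.078]
```

>>> send_rows(motion=[[[0.13,0.04,0,0],[0.13,0.04,0,0],[0,0,0.3,0],[0,0,0.4,0],[0,0,0.3,0],[0,0,0.2,0],[0,0,0,0],[0,0,0,0]]])

```text
clock: 21.38
eef_pos: [0.5453, -0.0988, 0.2181]
orientation: [[0.96, 0.281, 0.0], [0.281, -0.96, -0.0], [0.0, 0.0, -1.0]]
contact_force: [-0.1, -0.6, -0.5]
width: 0.136
grasp_force: 98.1
```

Run:
```python
from h import *
import pickle
c=cap('wrist'); pickle.dump(c,open('pics/w7.pkl','wb'))
e=c['s']['eef_pos'];print(e,c['s']['contact_force'])
zt=e[2]-.1263; print('tip z',zt,'ap px',proj(c,[.5382,-.1002,.076]),'tip exp',proj(c,e+[-.007,-.0022,-.1263]))
g=cv2.cvtColor(c['img'],6)
np.set_printoptions(linewidth=250)
print(g[184:214,300:340])
```

```text
[ 0.54533265 -0.09877773  0.21810139] [-0.0741978  -0.63909089 -0.54151812]
tip z 0.0918013881478692 ap px (np.float64(316.9917795674338), np.float64(199.41170325263604)) tip exp (np.float64(317.80339239437563), np.float64(203.8909549846883))
[[181 182 182 ... 183 180 182]
 [180 182 180 ... 182 181 181]
 [181 182 181 ... 182 181 180]
 ...
 [180 178 181 ... 182 181 182]
 [182 181 181 ... 182 181 181]
 [179 180 181 ... 181 181 179]]
```

Run:
```python
from h import *
import pickle
c=pickle.load(open('pics/w7.pkl','rb'));g=cv2.cvtColor(c['img'],6)
for r in range(180,222): print(r,''.join(' .:-=+*#%@'[9-int(x)//20 if x<200 else 0] for x in g[r,296:342]))
```

```text
180                                .              
181      .                                        
182      .                      . .               
183       .                                       
184                . .:----:.               .     
185          .    :-=+++++++==-.                  
186             :=++++++++++++++-.                
187            .=++++=--:-::-++++=:.              
188    .      :=++=:.....::...:++++=.             
189   .      :+++=:...:---::::..:=++=.          . 
190         :+++:...:-=======-:::-+++=.         . 
191 .:..   :=++:...:==+++++++==-::-+++:           
192 :::::.:=++:. .--=++++=+++++=-:::++=.          
193 ::::::-**=. :---=+++++++++++=-:.-++:          
194 ::::::=**-..-=-=++++=++++++++=-:-++-.      .  
195 ::::::=*=--:====++++++++++++++-::=*=:         
196 :::::-**=---=+==++++++++++++++=-:-++:         
197 :::::-**--::=+==++++++++++++++=-::++-.   .    
198 :::::-**--::=+++++++++++++++++=-::=*-.        
199 .....-**-..:-=++++++****++++++=-::=+-.        
200 .   .-*+: .:-=+++++******+++++=-::=+-.        
201      :*+: .:-=+++********
[... 324 characters left out ...]
   
208        .-++=....:=*******++-..-**=.           
209  . .    :=++=.  :=*******++::=++=:.           
210         .:=++=:.:+*******++++*+=:.            
211 .    .   .:=+++==+*******+++**=:              
212         . ..:++++********+++=-..              
213     .  . .  .:=+*********+++:.             .  
214     .        ...-********++=.     ..          
215           .     :*********+-.  .    ..        
216          .      :*********+-.        .   .    
217  .       .  .  .-********++=.     .           
218   .     .      .-*********+=.                 
219 .              .-********++=.                 
220  .          .  .-*********++:                 
221    .           :=********+++:
```

The tip centre at (318,204) lines up with the bore centre at (317,199), allowing for height. I'm entering the hole.

>>> send_rows(motion=[[[0,0,0.2,0],[0,0,0.2,0],[0,0,0.2,0],[0,0,0.2,0],[0,0,0.2,0],[0,0,0,0],[0,0,0,0]]])

```text
clock: 22.3
eef_pos: [0.5452, -0.0987, 0.1879]
orientation: [[0.96, 0.281, 0.0], [0.281, -0.96, 0.0], [0.0, -0.0, -1.0]]
contact_force: [-0.0, 0.8, -0.1]
width: 0.133
grasp_force: 98.1
```

>>> send_rows(motion=[[[0,0,0.08,0],[0,0,0.08,0],[0,0,0.08,0],[0,0,0,0],[0,0,0,0]]])

```text
clock: 22.92
eef_pos: [0.5453, -0.0987, 0.1808]
orientation: [[0.96, 0.281, 0.0], [0.281, -0.96, 0.0], [0.0, 0.0, -1.0]]
contact_force: [0.0, 0.4, 1.6]
width: 0.136
grasp_force: 98.3
```

>>> send_rows(motion=[[[0,0,0.05,0],[0,0,0.05,0],[0,0,0.03,0],[0,0,0,0],[0,0,0,0],[0,0,0,0]]])

```text
clock: 23.68
eef_pos: [0.5452, -0.0988, 0.1768]
orientation: [[0.96, 0.281, 0.0], [0.281, -0.96, 0.0], [0.0, -0.0, -1.0]]
contact_force: [0.3, 0.1, 4.8]
width: 0.14
grasp_force: 98.5
```

>>> send_rows(motion=[[[0,0,0.03,0],[0,0,0.03,0],[0,0,0,0],[0,0,0,0],[0,0,0,0]]])

```text
clock: 24.3
eef_pos: [0.5459, -0.0987, 0.176]
orientation: [[0.96, 0.281, 0.002], [0.281, -0.96, -0.0], [0.002, 0.001, -1.0]]
contact_force: [-1.2, -0.1, 16.0]
width: 0.139
grasp_force: 100.1
```

The force rose from 5 N to 16 N over 0.8 mm, so the button is at its stop. I'm holding and then checking.

>>> send_rows(motion=[[[0,0,0,0],[0,0,0,0],[0,0,0,0],[0,0,0,0],[0,0,0,0],[0,0,0,0]]])

```text
clock: 25.05
eef_pos: [0.5459, -0.0987, 0.176]
orientation: [[0.96, 0.281, 0.002], [0.281, -0.96, -0.0], [0.002, 0.001, -1.0]]
contact_force: [-2.0, -0.3, 16.3]
width: 0.136
grasp_force: 100.1
```

```bash
python3 -c "
from cell import manip
print(manip.close_job())"
```

```text
the job is handed in; nothing more can be done
None
```

I handed the job in with the rod still gripped and holding the button down at about 16 N. All five stones moved more than 20 mm and looked to be inside the bowl in the last camera views. I steered clear of the jars and loupe but didn't re-measure them, and the hand-in gave no verdict.

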